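# Fit the filter and its keyed collar on the detector head

### The job

Fit the optical filter to the photometer's detector head: put the blue-framed filter flat and square into the pocket on top of the spigot and let go of it, then put the knurled brass collar over the spigot and turn it until its hidden keyways drop over the pins. Push the collar fully home onto the white housing's shoulder against the spring and finish while still holding it pressed down there with the gripper, so that a colleague can tighten the thumb screw. Leave the screwdriver, tweezers and beaker where they are.

Things in the scene. Friction and masses are not known exactly. Their poses are not given: they have to be found in the camera images.
- filter_mount: Detector head, fixed to the bench: aluminium base plate 96 x 96 x 12 mm, on it a round white housing 72 mm across and, on top, an upright dark steel spigot 40 mm across that ends at z = 66 mm. Origin: centre of the base plate's underside, on the spigot's axis; z up. A thumb screw (+y side) and a brass socket (+x side) stick out of the housing, lower than its top.
- pocket (a point): Middle of the mouth of the rectangular pocket in the spigot's top (z = 66 mm on the head), axes as the head's. The pocket is 27.5 mm along x and 21.5 mm along y with bevelled edges; its floor, the sprung seat, is 8 mm down when not pressed.
- shoulder (a point): Point on the spigot's axis level with the shoulder, the flat top of the white housing (z = 40 mm on the head), on which the collar's underside stands when it is fully home.
- pin (a point): Tip of the steel pin towards the head's +x, on the pin's axis at z = 45.5 mm. Three such pins, 5 mm thick (tops at z = 48 mm), stand out 6 mm from the spigot's side; the others are 120 degrees either way round.
- filter_insert: Optical filter: blue metal frame, 25 mm along x, 19 mm along y, 20 mm high, amber glass in the middle; 30 g. Origin: centre of its underside, z up; it stands upright. In the pocket (1.25 mm play each side, either way round) 8 mm go in and 12 mm stand out, so grip it no lower than 9 mm above its underside. Its underside is then at z = 58 mm on the head (54 under the home collar).
- collar: Knurled brass collar: ring 61 mm across, 39 mm high, about 250 g, standing right way up: flange with a 17 mm hole on top, open below. Origin: centre of its underside, z up. Bore 43 mm (1.5 mm play on the spigot), 34 mm deep to the flange. Height of its underside on the head: 48 mm resting on the pins, 44 mm after the keyways have dropped over the pins (flange on the filter), 40 mm fully home.
- keyway (a point): Lower end of the collar's keyway towards its +x, 24.5 mm from the axis, level with the underside. Three keyways, 9 mm wide, 6 mm deep, 120 degrees apart, run up to the flange, unseen from outside. Any keyway fits any pin with 5 degrees of play either way, so at most 60 degrees of turn one way or the other finds the fit.
- seat (a joint): The pocket's sprung floor: 0 m at rest, growing as it is pressed down; about 0.004 m when the collar is home. The spring pushes up with 6 N at rest and 12 N at 0.004 m, so it lifts the collar 4 mm off the shoulder once the collar is not held down.
- screwdriver: Small orange-handled screwdriver, 142 x 19 x 19 mm, lying on the bench; origin under its centre. Leave alone.
- tweezers: Steel tweezers, 119 x 15 x 9 mm, lying flat; origin under the centre. Leave alone.
- small_beaker: Small glass beaker, 45 mm across, 58 mm high; origin at the centre of its underside. Leave alone.
Not all that is in view belongs to the job. Of the things shaped like the filter_insert, the blue one is meant.

How it is judged:
By the outcome, as a careful person would: the job done as asked, in the order asked, and still so for the second after the job is handed in, while the arm keeps its last pose, push and grip.
It also fails if it takes over 67 s, if anything falls off the work surface, if the arm or the gripper's body presses on something with over 40 N, if the wrist force passes 120 N, or if a joint passes its speed limit or range.

### The arm

A 6-joint arm with a two-finger parallel gripper is mounted at the origin on a cart in front of the work surface, level with it; the furniture and walls round the work are solid. World frame = base frame: x ahead of the robot, y to its left, z up, the work surface at z = 0. Lengths are in mm, angles in degrees, forces in N, time in s.
With the tool pointing down it reaches from about 300 to 875 mm from the base axis. Payload 6.4 kg.
Tool frame: the origin (TCP) lies where the fingers leave the gripper's body, on its centre line; the fingertips stand 64 mm ahead of it and the grasp point (between the pads) lies 45 mm ahead of it (bot.tip_reach is the z of the fingertips in the tool frame, in mm); z points along the fingers, y is the line along which they close (so a half turn about z gives the same grasp; the last joint's range is limited). The gripper opens to 88 mm and grips with 3 to 60 N. Pads are 18 mm wide; open, the fingers measure 123 mm over their backs; the gripper's body (75 mm by 187 mm) begins 45 mm behind the grasp point.
Start: joints at [51.721, 10.359, 92.074, -0, 77.567, -11.82], TCP at [256.189, 514.79, 302.714] pointing down, gripper open.
Joint ranges: [-171.53, 171.53], [-51.25, 118.39], [17.06, 147.69], [-65.23, 245.23], [0, 150.52], [-178.68, 178.68]. Speed limits (degrees/s): [147.25, 147.25, 172.46, 180, 180, 180].

### API

Orientations are given as [roll, pitch, yaw] about the fixed x, y, z axes, in that order (R = Rz(yaw) Ry(pitch) Rx(roll)).
In Python, from bench import monitor, eyes, bot gives the robot as it stands.
- The arm moves only by the tool apply_moves, never from a script. Its argument "deltas" is a list of rows, each a list of 2 entries, a list of its own where there are three numbers: the shift along the tool's x, y, z in m, then the turn about the tool's z in degrees. In form: [[[x, y, z], yaw], ...]. A call has 1 to 12 rows; each row shifts and turns the commanded pose from where the row before left it, along the tool's axes as they then stand; what a row does not reach is not made up. A row lasts 1/12 s, in which the tool goes at most 41.7 mm and 7.16 degrees, less where a joint would pass 70% of its speed; a pose out of reach is approached as far as the arm can. A call with a gripper value outside its range is refused whole. "fingers" is the opening, from 0 (shut) to 1 (fully open), set as the call begins (left out, the last holds). The fingers move at their own pace and stop on an object; the grip force is fixed at half the most. Time passes only in rows, so rows that do not move let the fingers close. It gives the time, the measured TCP pose, the force, the opening and the grip force at its end, in the units of the state.
- monitor.sense(): the state, without advancing time (a new reading comes with each control period).
- eyes.snapshot(name): name is "scene" or "top"; returns (picture, depth): 384x512x3 uint8, red, green, blue; 384x512 float32, mm along the optical axis (not along the pixel's ray), 0 where there is no reading.
- eyes.camera_info(name): a dict with "intrinsics" (3x3 intrinsics, pixels), "xyz" and "rotation" of the camera in the world. Camera axes: x right, y up, looking along -z (the intrinsics and any distortion apply to the point x, -y, -z); pixel columns grow to the right and rows downward; lengths in mm; the calibration is good to about 2 mm. A picture is of the moment at which its call begins. camera_info takes no time and is no camera call.
- bot.sign_off(): hands the job in; it is judged then, once.
Trained networks look in the newest picture that a camera, given by its name, has taken for a name from the list of things; names that differ only in an ending like _2 or _b are one class to them, and where a whole thing is asked for, a point or a joint stands for the part that bears it (a point fixed in the world has none). Each returns a list of dicts, best first, with "p" (0 to 1); they miss things now and then, are a little off and sometimes report something else, mostly with a low value. They report only what shows in the picture. A call takes as long as a camera call. They do not tell look-alikes from the thing itself.
- eyes.look_for(target, camera): "position" ([x, y, z] in mm, in the coordinates of the camera as it stood for that picture, good to about 4 mm: the middle of the surface that is visible of it).
The state is a dict: "time": time; "joints": joint angles; "joint_vel": joint speeds; "joint_efforts": joint torques, N m; "eef_pos": TCP position; "tcp_rot": TCP orientation; "wrist_force": force on the tool from outside, world axes, zero at the start; "moment": the same for the moment, N m; "finger_gap": finger opening in mm; "gripper_force": force on a finger pad.
Only numpy, scipy, OpenCV 4.12 (cv2) and the standard library are available. Lean on these libraries where they do the work, as an engineer would, in place of code of your own. Each camera call takes 0.05 s, during which the arm holds its last target. There are 200 camera calls.

## Working session

There is one attempt and no reset: what is moved stays moved. The work goes in short steps, Python scripts to look and compute and a tool call to move; the robot and the scene stay as the last step left them, time stands still between calls to the robot, and variables do not carry over. Pictures are saved under pics/ and viewed, at most 10 in all, crops included, and the job is handed in when it is done.

Besides the shell and the picture viewer there is one more tool, called as name([rows], argument=value, ...), one row to a line, values as JSON. apply_moves: Moves the arm, as the interface text tells. Its arguments: {"type":"object","properties":{"deltas":{"type":"array","items":{"type":"array"}},"fingers":{"type":"number"}},"required":["deltas"]}

```bash
mkdir -p pics; ls
python3 - <<'E'
from bench import monitor, eyes, bot
import cv2, numpy as np
for n in ("scene","top"):
    p,d=eyes.snapshot(n); np.savez(f"pics/{n}0.npz",p=p,d=d)
    cv2.imwrite(f"pics/{n}0.png",p[:,:,::-1]); print(n,eyes.camera_info(n))
s=monitor.sense(); print(s)
E
python3 -c "
import cv2,numpy as np
a=cv2.imread('pics/scene0.png');b=cv2.imread('pics/top0.png')
cv2.imwrite('pics/top0v.png',cv2.resize(b,(800,600)))"
```

```text
pics
scene {'intrinsics': array([[471.69396144,   0.        , 251.71464174],
       [  0.        , 471.69396144, 182.68598594],
       [  0.        ,   0.        ,   1.        ]]), 'xyz': array([ -40.85090861, -219.2864322 ,  882.91846944]), 'rotation': array([ 40.75507399,   0.13062808, -51.50950538])}
top {'intrinsics': array([[467.1800376 ,   0.        , 254.55878544],
       [  0.        , 467.1800376 , 196.33913562],
       [  0.        ,   0.        ,   1.        ]]), 'xyz': array([ 435.94777772,  237.24270057, 1279.40592925]), 'rotation': array([  3.14374455,  -0.85158435, -89.91337028])}
{'time': 0.1, 'joints': array([ 5.17191605e+01,  1.03984870e+01,  9.21246426e+01, -1.97580150e-03,
        7.75687166e+01, -1.18188850e+01]), 'joint_vel': array([-0.13569841, -0.0830823 , -0.15372573,  0.01539928,  0.06772813,
        0.00171588]), 'joint_efforts': array([ 7.54934226e-04, -4.34816658e+01, -3.42697585e+01,  7.03723985e-02,
        3.39215586e-02, -3.29050170e-05]), 'eef_pos': array([255.96114027, 514.46076344, 301.9026479 ]), 'tcp_rot': array([-1.79909706e+02, -1.69238998e-02,  1.53538459e+02]), 'wrist_force': array([ 0.10574293, -0.47552633, -0.09313755]), 'moment': array([-0.04055188,  0.03608473, -0.04555326]), 'gripper_force': 0.0, 'finger_gap': 88.16241486628118}
```

View pics/top0v.png

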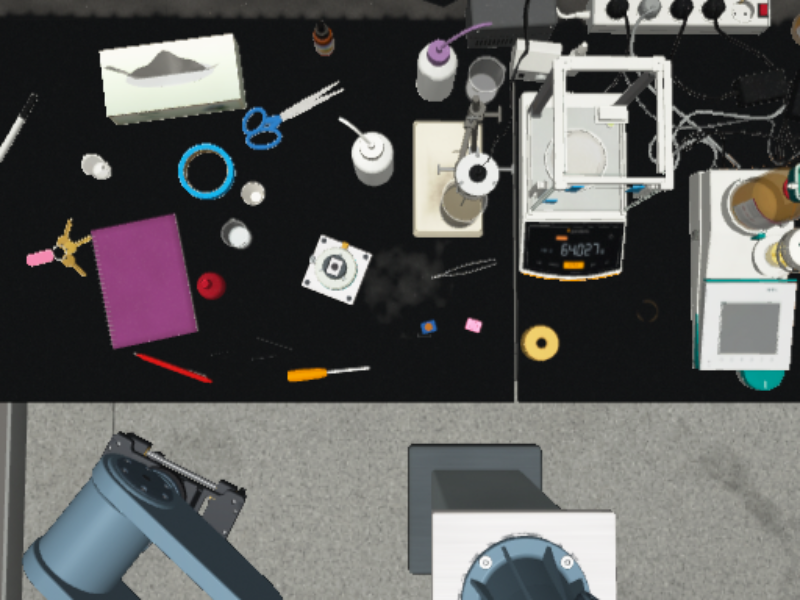

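View pics/scene0.png

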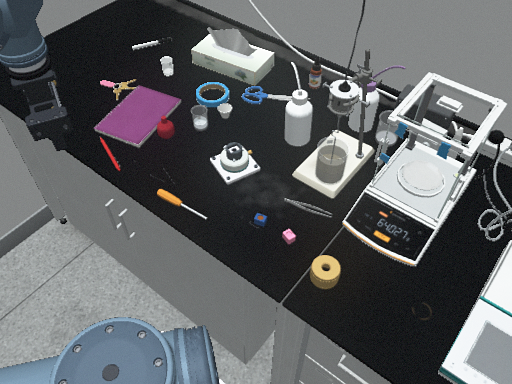

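The top view (800x600) shows the head at (336,268), blue filter with orange centre at (429,327), a pink look-alike at (473,325), the collar at (540,343), tweezers at (463,268) and screwdriver at (328,373). The blue one at (429,327) fits the description. I'll measure it and confirm in a crop.

```bash
cat > h.py <<'E'
import numpy as np, cv2
from scipy.spatial.transform import Rotation as R
from bench import monitor, eyes, bot
def cloud(n,d):
    c=eyes.camera_info(n); K=c["intrinsics"]; v,u=np.mgrid[:384,:512]
    P=np.stack([(u-K[0,2])/K[0,0]*d,-(v-K[1,2])/K[1,1]*d,-d],-1)
    W=P@R.from_euler("xyz",c["rotation"],degrees=True).as_matrix().T+c["xyz"]
    W[d==0]=np.nan; return W
def snap(n):
    p,d=eyes.snapshot(n); return p,d,cloud(n,d)
def near(W,c,r): return np.hypot(W[...,0]-c[0],W[...,1]-c[1])<r
def rect(pts): return cv2.minAreaRect(pts[:,:2].astype(np.float32))
E
python3 - <<'E'
from h import *
z=np.load("pics/top0.npz");p=z["p"];W=cloud("top",z["d"])
def px(u,v): return W[int(v*.64),int(u*.64)]
for nm,u,v in [("head",336,268),("filt",429,327),("pink",473,325),("col",540,330),("bench",400,350)]: print(nm,px(u,v).round(1))
h=p.astype(int)
for nm,u,v in [("filt",429,327),("pink",473,325),("col",540,330)]:
    m=near(W,px(u,v),50)
    for lo,hi in [(12,26),(32,46)]:
        q=W[m&(W[...,2]>lo)&(W[...,2]<hi)]
        if len(q)>8: print(nm,lo,len(q),rect(q),np.median(q[:,2]),q.mean(0).round(1))
c=px(336,268)
for lo,hi in [(7,18),(36,44),(60,72)]:
    q=W[near(W,c,75)&(W[...,2]>lo)&(W[...,2]<hi)]
    print("head",lo,len(q),rect(q),np.median(q[:,2]),cv2.minEnclosingCircle(q[:,:2].astype(np.float32)))
a=cv2.resize(p[140:210,180:260],(640,560),interpolation=cv2.INTER_CUBIC)
b=cv2.resize(p[190:230,260:360],(800,320),interpolation=cv2.INTER_CUBIC)
o=np.zeros((600,800,3),np.uint8); o[:280,:320]=cv2.resize(a,(320,280)); o[280:,:]=b; 
zs=np.load("pics/scene0.npz")["p"]; o[:280,330:800]=cv2.resize(zs[135:190,200:290],(470,280),interpolation=cv2.INTER_CUBIC)
cv2.imwrite("pics/crop0.png",o[:,:,::-1])
E
```

```text
head [569.2 322.9  60.1]
filt [471.2 165.8  13.9]
pink [473.9  90.5  20.5]
col [465.5 -21.7  40.2]
bench [430.5 214.2  -2.9]
filt 12 66 ((470.9228515625, 166.6635284423828), (18.24626350402832, 24.984012603759766), 14.283076286315918) 19.7458235551253 [471.  166.7  19.9]
pink 12 64 ((474.26849365234375, 88.9834213256836), (24.291351318359375, 18.965845108032227), 71.10624694824219) 20.66129622593212 [474.3  89.3  20.2]
col 12 19 ((440.9638977050781, -1.365290641784668), (49.08578872680664, 13.419098854064941), 6.560477256774902) 18.48964282603515 [443.4   1.5  18.7]
col 32 359 ((445.7394104003906, -24.386667251586914), (56.03922653198242, 58.499916076660156), 0.28109219670295715) 39.2882020217819 [444.1 -23.8  39.1]
head 7 584 ((559.9312744140625, 324.650146484375), (131.7767333984375, 114.57593536376953), 69.51541137695312) 12.309367563254 ((569.35400390625, 322.9367370605469), 67.68783569335938)
head 36 327 ((570.57958984375, 326.54925537109375), (69.40066528320312, 71.47523498535156), 29.265106201171875) 39.97524162965419 ((576.5995483398438, 328.9079284667969), 41.95173263549805)
head 60 123 ((570.4663696289062, 325.7995910644531), (37.91769790649414, 39.51952362060547), 68.53771209716797) 65.38543139086187 ((570.4627685546875, 326.2520446777344), 19.95939826965332)
```

View pics/crop0.png

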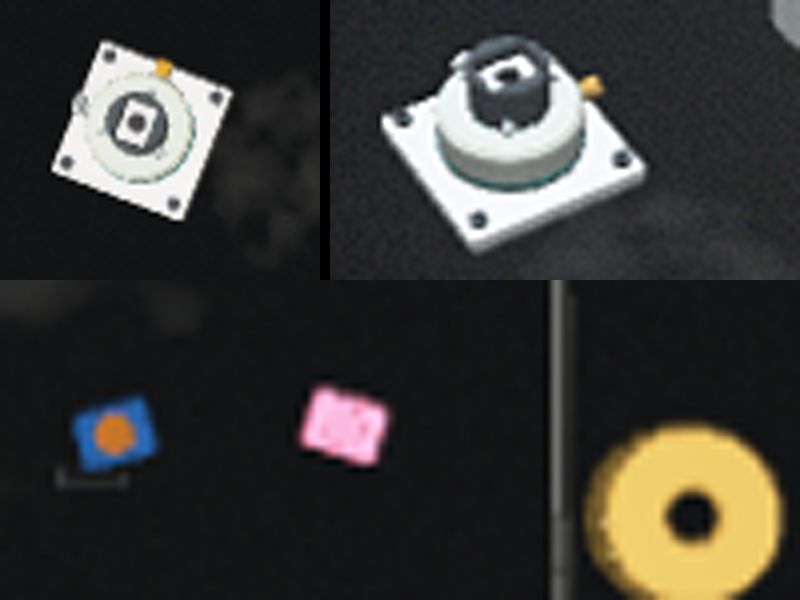

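Crop confirms: the blue frame with amber centre, at (115,435) in the crop, is the filter. The pink block at (345,425) is the look-alike. The head's brass socket (+x) points up and slightly right, and the thumb screw (+y) points left, so yaw is about -21°. I'll refine these once with both cameras.

Run:
```python
from h import *
for n in ("top","scene"):
    z=np.load(f"pics/{n}0.npz");p=z["p"].astype(int);W=cloud(n,z["d"]);Z=W[...,2]
    print(n,"bench z",np.nanmedian(Z[near(W,(430,214),15)]))
    q=W[near(W,(471,167),25)&(Z>16)&(Z<24)]; print(" filt",len(q),rect(q),np.median(q[:,2]))
    q=W[near(W,(445,-24),45)&(Z>36.5)&(Z<43)]; print(" col",len(q),q.mean(0).round(1),cv2.fitEllipse(cv2.convexHull(q[:,:2].astype(np.float32)))[0:2])
    m=(near(W,(570.5,326),72)&(Z>5)&(Z<17)&(p.min(2)>150)).astype(np.uint8); 
    q=W[m>0]; print(" plate",len(q),rect(q))
    q=W[near(W,(570.5,326),38)&(Z>37)&(Z<43)];print(" housing",len(q),cv2.minEnclosingCircle(q[:,:2].astype(np.float32)))
    q=W[near(W,(570.5,326),30)&(Z>60)&(Z<71)];print(" spigot",len(q),q.mean(0).round(1),cv2.minEnclosingCircle(q[:,:2].astype(np.float32)))
    q=W[near(W,(570.5,326),16)&(Z>50)&(Z<61.5)&(p.min(2)>130)];print(" pocket",len(q),rect(q))
z=np.load("pics/top0.npz");W=cloud("top",z["d"])
q=W[(W[...,0]>440)&(W[...,0]<620)&(W[...,1]<40)&(W[...,1]>-200)&(W[...,2]>25)&(~near(W,(445,-24),40))&~near(W,(474,89),25)]
print("balance min x",np.sort(q[:,0])[:5],np.median(q[q[:,0]<570][:,2]))
```

```text
top bench z 0.5194396665383465
 filt 54 ((471.09722900390625, 166.61932373046875), (18.099184036254883, 24.950923919677734), 16.030664443969727) 19.7458235551253
 col 298 [443.9 -24.3  39.5] ((443.6242370605469, -24.211183547973633), (57.203346252441406, 58.193092346191406))
 plate 532 ((571.0859375, 326.59136962890625), (95.30791473388672, 95.17648315429688), 69.22787475585938)
 housing 265 ((570.5164184570312, 326.64599609375), 35.47725296020508)
 spigot 120 [570.8 326.4  65.1] ((570.4627685546875, 326.2520446777344), 19.95939826965332)
 pocket 55 ((571.3848876953125, 326.3028564453125), (19.271320343017578, 26.632890701293945), 71.24267578125)
scene bench z 0.575936644034698
 filt 86 ((470.3631896972656, 165.7550811767578), (22.005828857421875, 25.24724578857422), 16.37603187561035) 20.179661627750363
 col 515 [442.2 -25.1  39.5] ((442.9124755859375, -24.737667083740234), (57.64798355102539, 59.49121856689453))
 plate 427 ((568.6517333984375, 325.33123779296875), (96.48858642578125, 97.07439422607422), 68.53604125976562)
 housing 229 ((568.987060546875, 324.1726989746094), 35.59012985229492)
 spigot 125 [569.1 325.2  64.8] ((570.7138061523438, 324.9030456542969), 21.370332717895508)
 pocket 32 ((572.8838500976562, 328.1742858886719), (13.421091079711914, 26.61359977722168), 54.39228439331055)
balance min x [551.25378859 551.37840008 551.46659847 551.53213339 551.53442721] 38.74518180461462
```

```bash
cat >> h.py <<'E'
def plan(t,yaw,n,show=True):
    s=monitor.sense(); p=s["eef_pos"]; y0=s["tcp_rot"][2]
    dy=(y0-yaw+180)%360-180; st=(np.array(t)-p)/n; y=y0; rows=[]
    for i in range(n):
        c,sn=np.cos(np.radians(y)),np.sin(np.radians(y))
        rows.append([[round(float(v)/1000,4) for v in (c*st[0]+sn*st[1], sn*st[0]-c*st[1], -st[2])],round(dy/n,2)]); y-=dy/n
    print(rows if n>1 else rows[0]); print("t",s["time"],"pos",p.round(1),"rot",s["tcp_rot"].round(2),"F",s["wrist_force"].round(1),"gap",round(s["finger_gap"],1))
E
python3 -c "
from h import *
plan((470.8,166.4,150),105.8,12)"
```

```text
[[[-0.029, -0.018, 0.0127], np.float64(3.98)], [[-0.0301, -0.0159, 0.0127], np.float64(3.98)], [[-0.0312, -0.0138, 0.0127], np.float64(3.98)], [[-0.032, -0.0116, 0.0127], np.float64(3.98)], [[-0.0328, -0.0094, 0.0127], np.float64(3.98)], [[-0.0333, -0.0071, 0.0127], np.float64(3.98)], [[-0.0338, -0.0047, 0.0127], np.float64(3.98)], [[-0.034, -0.0024, 0.0127], np.float64(3.98)], [[-0.0341, -0.0, 0.0127], np.float64(3.98)], [[-0.034, 0.0023, 0.0127], np.float64(3.98)], [[-0.0338, 0.0047, 0.0127], np.float64(3.98)], [[-0.0334, 0.007, 0.0127], np.float64(3.98)]]
t 0.1 pos [256.  514.5 301.9] rot [-1.7991e+02 -2.0000e-02  1.5354e+02] F [ 0.1 -0.5 -0.1] gap 88.2
```

apply_moves([
  [[-0.029, -0.018, 0.0127], 4],
  [[-0.03, -0.016, 0.0127], 4],
  [[-0.031, -0.014, 0.0127], 4],
  [[-0.032, -0.0115, 0.0127], 4],
  [[-0.033, -0.0095, 0.0127], 4],
  [[-0.0335, -0.007, 0.0127], 4],
  [[-0.034, -0.005, 0.0127], 4],
  [[-0.034, -0.0025, 0.0127], 4],
  [[-0.034, 0, 0.0127], 4],
  [[-0.034, 0.0025, 0.0127], 4],
  [[-0.034, 0.005, 0.0127], 4],
  [[-0.0335, 0.007, 0.0127], 4],
], fingers=0.5)

```text
time: 1.1
eef_pos: [471.0, 163.9, 149.6]
tcp_rot: [-180.0, -0.0, 105.3]
wrist_force: [0.8, 0.1, -0.5]
finger_gap: 44.0
gripper_force: 0.0
```

apply_moves([
  [[0, 0, 0], 0],
  [[0, 0, 0], 0],
  [[0, 0, 0], 0],
])

```text
time: 1.35
eef_pos: [470.1, 165.6, 150.1]
tcp_rot: [-179.9, -0.0, 105.5]
wrist_force: [-0.1, 0.8, 0.3]
finger_gap: 44.1
gripper_force: 0.0
```

```bash
sed -i 's/round(dy\/n,2)/round(float(dy\/n),2)/' h.py; python3 -c "
from h import *
plan((470.8,166.4,75),105.8,3)"
```

```text
[[[0.0002, 0.0003, 0.025], -0.09], [[0.0002, 0.0003, 0.025], -0.09], [[0.0002, 0.0003, 0.025], -0.09]]
t 1.35 pos [470.1 165.6 150.1] rot [-1.7994e+02 -3.0000e-02  1.0554e+02] F [-0.1  0.8  0.3] gap 44.1
```

apply_moves([
  [[0.0005, 0.0006, 0.02], -0.2],
  [[0, 0, 0.02], 0],
  [[0, 0, 0.02], 0],
  [[0, 0, 0.015], 0],
  [[0, 0, 0], 0],
  [[0, 0, 0], 0],
])

```text
time: 1.85
eef_pos: [470.0, 167.3, 75.3]
tcp_rot: [-179.9, -0.0, 105.9]
wrist_force: [0.6, -0.4, -0.1]
finger_gap: 43.8
gripper_force: 0.0
```

apply_moves([
  [[0, 0, 0], 0],
  [[0, 0, 0], 0],
  [[0, 0, 0], 0],
  [[0, 0, 0], 0],
  [[0, 0, 0], 0],
  [[0, 0, 0], 0],
], fingers=0)

```text
time: 2.35
eef_pos: [471.6, 166.3, 76.2]
tcp_rot: [179.9, -0.0, 105.7]
wrist_force: [-1.1, 0.4, 6.9]
finger_gap: 18.6
gripper_force: 30.0
```

apply_moves([
  [[0, 0, -0.02], 0],
  [[0, 0, -0.03], 0],
  [[0, 0, -0.03], 0],
  [[0, 0, -0.02], 0],
])

```text
time: 2.68
eef_pos: [471.7, 166.1, 177.8]
tcp_rot: [179.9, 0.0, 105.7]
wrist_force: [0.2, 0.5, -0.7]
finger_gap: 18.2
gripper_force: 30.0
```

```bash
python3 -c "
from h import *
plan((570.2,326,185),158.9,9)"
```

```text
[[[0.0141, 0.0154, -0.0008], -5.91], [[0.0125, 0.0167, -0.0008], -5.91], [[0.0107, 0.0179, -0.0008], -5.91], [[0.0088, 0.0189, -0.0008], -5.91], [[0.0068, 0.0197, -0.0008], -5.91], [[0.0047, 0.0203, -0.0008], -5.91], [[0.0026, 0.0207, -0.0008], -5.91], [[0.0005, 0.0209, -0.0008], -5.91], [[-0.0017, 0.0208, -0.0008], -5.91]]
t 2.6833 pos [471.7 166.1 177.8] rot [1.7988e+02 2.0000e-02 1.0573e+02] F [ 0.2  0.5 -0.7] gap 18.2
```

apply_moves([
  [[0.014, 0.0155, -0.001], -5.9],
  [[0.0125, 0.0167, -0.001], -5.9],
  [[0.0107, 0.018, -0.001], -5.9],
  [[0.009, 0.019, -0.001], -5.9],
  [[0.007, 0.0197, -0.001], -5.9],
  [[0.0047, 0.0203, -0.001], -5.9],
  [[0.0026, 0.0207, -0.001], -5.9],
  [[0.0005, 0.021, 0], -5.9],
  [[-0.0017, 0.021, 0], -5.9],
  [[0, 0, 0], 0],
  [[0, 0, 0], 0],
  [[0, 0, 0], 0],
])

```text
time: 3.68
eef_pos: [569.2, 326.0, 181.8]
tcp_rot: [-179.9, -0.1, 158.7]
wrist_force: [-0.2, -0.4, -1.2]
finger_gap: 18.3
gripper_force: 30.0
```

Run:
```python
from h import *
plan((570.2,326,150),158.9,1)
o=[]
for n,c in (("scene",(232,158)),("top",(215,171))):
    p,d,W=snap(n); np.savez(f"pics/{n}1.npz",p=p,d=d)
    o.append(cv2.resize(p[c[1]-60:c[1]+40,c[0]-50:c[0]+50],(400,400),interpolation=cv2.INTER_CUBIC))
    h=cv2.cvtColor(p,cv2.COLOR_RGB2HSV)
    m=near(W,(570,326),30)&(h[...,0]>100)&(h[...,0]<120)&(h[...,1]>130)&(W[...,2]>90)
    q=W[m]; print(n,len(q),q.mean(0) if len(q) else 0, rect(q) if len(q)>5 else 0, (q[:,2].min(),q[:,2].max()) if len(q) else 0)
cv2.imwrite("pics/c1.png",np.hstack(o)[:,:,::-1])
```

```text
[[-0.001, 0.0003, 0.0318], -0.15]
t 3.6833 pos [569.2 326.  181.8] rot [-1.7993e+02 -6.0000e-02  1.5875e+02] F [-0.2 -0.4 -1.2] gap 18.3
scene 33 [557.82680432 326.69645788 122.94732956] ((558.9911499023438, 328.322509765625), (21.02515411376953, 8.924647331237793), 48.82339859008789) (np.float64(111.61162422934558), np.float64(144.70518792585926))
top 0 0 0 0
```

View pics/c1.png

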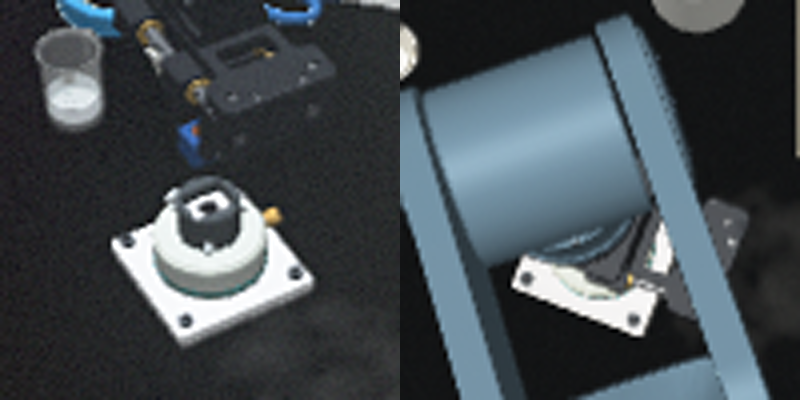

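Scene crop: the filter is gripped upright at (192,142), above the spigot at (208,205); the top view is blocked by the arm. I'll average the pose readings and then descend.

```bash
cat >> h.py <<'E'
def avg(n=6):
    S=[]
    for _ in range(n): eyes.snapshot("scene"); S.append(monitor.sense())
    f=lambda k:np.array([s[k] for s in S])
    P=f("eef_pos"); print("t",S[-1]["time"],"pos",P.mean(0).round(2),"sd",P.std(0).round(2),"yaw",f("tcp_rot")[:,2].mean().round(2),"F",f("wrist_force").mean(0).round(2),"M",f("moment").mean(0).round(2),"gap",f("finger_gap").mean().round(2))
    return P.mean(0),f("tcp_rot")[:,2].mean()
def step(t,yaw,n=6):
    p,y=avg(n); d=np.array(t)-p; c,s=np.cos(np.radians(y)),np.sin(np.radians(y))
    print("row",[[(c*d[0]+s*d[1]).round(1),(s*d[0]-c*d[1]).round(1),(-d[2]).round(1)],((y-yaw+180)%360-180).round(1)])
E
python3 -c "
from h import *
step((570.2,326,146),158.9)"
```

```text
t 4.0833 pos [569.59 325.97 182.42] sd [0.13 0.18 0.11] yaw 158.78 F [ 0.12 -0.18 -0.3 ] M [0.02 0.   0.01] gap 18.4
row [[np.float64(-0.6), np.float64(0.2), np.float64(36.4)], np.float64(-0.1)]
```

apply_moves([
  [[-0.0006, 0.0002, 0.016], -0.1],
  [[0, 0, 0.012], 0],
  [[0, 0, 0.009], 0],
  [[0, 0, 0], 0],
  [[0, 0, 0], 0],
  [[0, 0, 0], 0],
])

```text
time: 4.58
eef_pos: [570.6, 326.6, 145.5]
tcp_rot: [180.0, 0.0, 158.9]
wrist_force: [0.0, -0.8, 0.4]
finger_gap: 18.4
gripper_force: 30.0
```

Run:
```python
from h import *
step((570.2,326,143),158.9,4)
p,d,W=snap("scene")
cv2.imwrite("pics/c2.png",cv2.resize(p[125:185,195:275],(800,600),interpolation=cv2.INTER_CUBIC)[:,:,::-1])
```

```text
t 4.7833 pos [570.78 326.7  146.04] sd [0.04 0.02 0.1 ] yaw 158.94 F [-0.25  0.07 -0.65] M [-0.02  0.02 -0.02] gap 18.63
row [[np.float64(0.3), np.float64(-0.9), np.float64(3.0)], np.float64(0.0)]
```

View pics/c2.png

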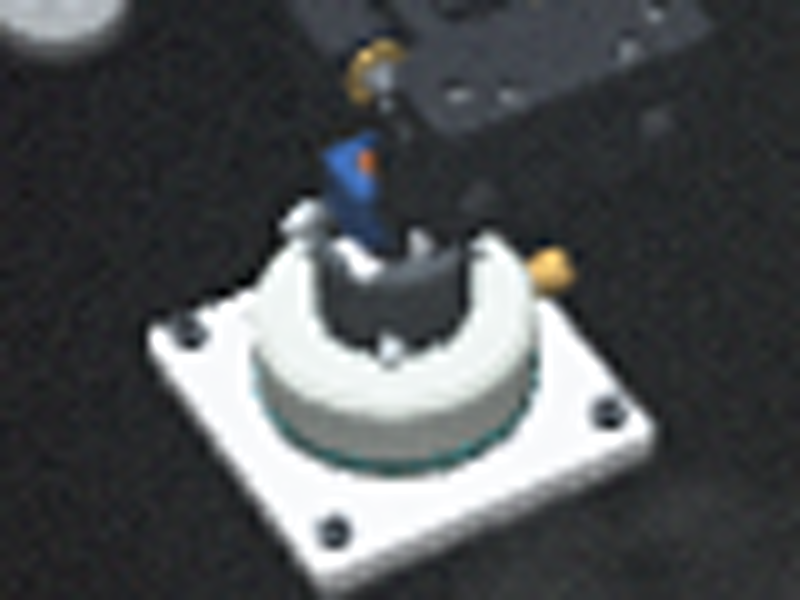

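The crop shows the filter end (355,190) just above the pocket mouth (360,262), and it looks aligned. I'll descend and feel for contact.

apply_moves([
  [[0.0002, -0.0005, 0.002], 0],
  [[0, 0, 0.002], 0],
  [[0, 0, 0.0015], 0],
  [[0, 0, 0], 0],
  [[0, 0, 0], 0],
])

```text
time: 5.25
eef_pos: [569.9, 326.1, 139.5]
tcp_rot: [-180.0, -0.0, 158.9]
wrist_force: [-0.2, -0.4, 0.1]
finger_gap: 18.6
gripper_force: 30.0
```

apply_moves([
  [[0, 0, 0.001], 0],
  [[0, 0, 0.001], 0],
  [[0, 0, 0], 0],
  [[0, 0, 0], 0],
])

```text
time: 5.58
eef_pos: [570.0, 326.1, 137.7]
tcp_rot: [-180.0, -0.0, 158.9]
wrist_force: [-0.6, 0.1, 0.8]
finger_gap: 18.4
gripper_force: 30.0
```

Run:
```python
from h import *
avg(3)
```

```text
t 5.7333 pos [570.02 326.15 137.83] sd [0.03 0.01 0.05] yaw 158.94 F [-0.05  0.3  -0.16] M [ 0.01 -0.02 -0.02] gap 18.61
```

No contact force, and the underside is already below the mouth. Continuing.

apply_moves([
  [[0, 0, 0.001], 0],
  [[0, 0, 0.001], 0],
  [[0, 0, 0.001], 0],
  [[0, 0, 0], 0],
  [[0, 0, 0], 0],
])

```text
time: 6.15
eef_pos: [569.9, 326.1, 134.6]
tcp_rot: [-180.0, -0.0, 158.9]
wrist_force: [1.2, 0.2, -0.9]
finger_gap: 18.6
gripper_force: 30.0
```

Run:
```python
from h import *
avg(3)
```

```text
t 6.3 pos [570.   326.15 134.79] sd [0.03 0.01 0.04] yaw 158.94 F [0.35 0.25 0.16] M [0.02 0.01 0.01] gap 18.52
```

apply_moves([
  [[0, 0, 0.001], 0],
  [[0, 0, 0], 0],
  [[0, 0, 0], 0],
  [[0, 0, 0], 0],
])

```text
time: 6.63
eef_pos: [570.3, 326.2, 134.3]
tcp_rot: [180.0, 0.0, 158.9]
wrist_force: [-0.9, 0.3, 2.7]
finger_gap: 18.5
gripper_force: 30.0
```

Run:
```python
from h import *
avg(3)
```

```text
t 6.7833 pos [570.27 326.25 134.26] sd [0.01 0.02 0.02] yaw 158.94 F [-0.49 -0.32  3.86] M [-0.05  0.1   0.02] gap 18.53
```

Seated: 3.9 N at the expected height. Release and retreat.

apply_moves([
  [[0, 0, 0], 0],
  [[0, 0, 0], 0],
  [[0, 0, 0], 0],
  [[0, 0, 0], 0],
  [[0, 0, 0], 0],
], fingers=0.45)

```text
time: 7.2
eef_pos: [569.8, 326.1, 133.5]
tcp_rot: [-180.0, -0.0, 158.9]
wrist_force: [-1.4, 0.6, 0.5]
finger_gap: 39.4
gripper_force: 0.0
```

apply_moves([
  [[0, 0, -0.01], 0],
  [[0, 0, -0.025], 0],
  [[0, 0, -0.03], 0],
  [[0, 0, -0.03], 0],
], fingers=1)

```text
time: 7.53
eef_pos: [569.6, 326.0, 229.9]
tcp_rot: [-179.9, -0.1, 158.9]
wrist_force: [0.4, -0.9, 0.2]
finger_gap: 63.9
gripper_force: 0.0
```

Run:
```python
from h import *
p,d,W=snap("scene")
h=cv2.cvtColor(p,cv2.COLOR_RGB2HSV)
q=W[near(W,(570,326),20)&(W[...,2]>74)&(W[...,2]<84)]; print(len(q),rect(q) if len(q)>4 else 0,np.median(q[:,2]))
cv2.imwrite("pics/c3.png",cv2.resize(p[125:185,195:275],(640,480),interpolation=cv2.INTER_CUBIC)[:,:,::-1])
plan((443.3,-24.5,160),120,12)
```

```text
67 ((569.3343505859375, 326.1566467285156), (21.636890411376953, 23.713743209838867), 72.80690002441406) 77.40986051513016
[[[-0.0005, -0.0312, 0.0065], 3.25], [[-0.0022, -0.0311, 0.0065], 3.25], [[-0.004, -0.031, 0.0065], 3.25], [[-0.0057, -0.0307, 0.0065], 3.25], [[-0.0075, -0.0303, 0.0065], 3.25], [[-0.0092, -0.0298, 0.0065], 3.25], [[-0.0109, -0.0293, 0.0065], 3.25], [[-0.0125, -0.0286, 0.0065], 3.25], [[-0.0141, -0.0279, 0.0065], 3.25], [[-0.0157, -0.027, 0.0065], 3.25], [[-0.0172, -0.0261, 0.0065], 3.25], [[-0.0186, -0.0251, 0.0065], 3.25]]
t 7.5833 pos [572.6 327.2 238. ] rot [179.63   0.42 158.95] F [3.  1.9 4.8] gap 68.2
```

View pics/c3.png

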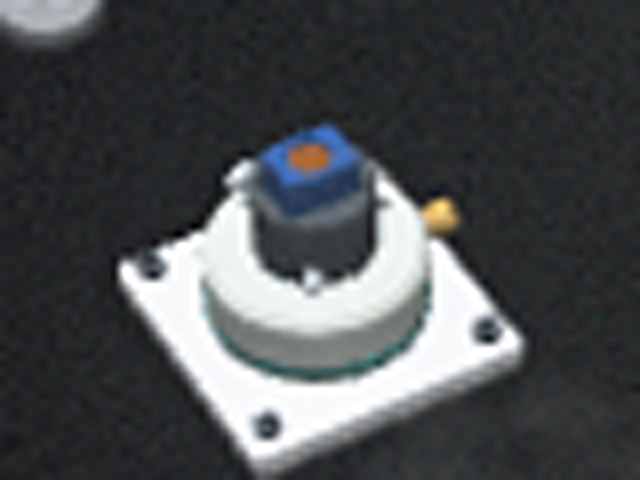

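The filter sits flat and square in the pocket, top at z = 77.4 (expected 78). Next the collar, keeping the yaw.

Run:
```python
from h import *
step((443.3,-24.5,160),158.9,3)
```

```text
t 7.7333 pos [571.72 326.82 233.4 ] sd [0.94 0.37 2.28] yaw 158.95 F [-0.26  0.34 -0.06] M [ 0.   -0.02 -0.02] gap 76.06
row [[np.float64(-6.4), np.float64(-374.0), np.float64(73.4)], np.float64(0.0)]
```

apply_moves([
  [[-0.0005, -0.034, 0], 0],
  [[-0.0005, -0.034, 0.007], 0],
  [[-0.0005, -0.034, 0.007], 0],
  [[-0.0005, -0.034, 0.007], 0],
  [[-0.0005, -0.034, 0.007], 0],
  [[-0.0005, -0.034, 0.007], 0],
  [[-0.0005, -0.034, 0.007], 0],
  [[-0.0005, -0.034, 0.007], 0],
  [[-0.0005, -0.034, 0.007], 0],
  [[-0.0005, -0.034, 0.007], 0],
  [[-0.0005, -0.034, 0.01], 0],
  [[0, 0, 0], 0],
], fingers=1)

```text
time: 8.73
eef_pos: [437.4, -28.2, 153.1]
tcp_rot: [-179.9, -0.3, 158.7]
wrist_force: [-0.2, -0.2, -0.4]
finger_gap: 88.2
gripper_force: 0.0
```

apply_moves([
  [[0, 0, 0], 0],
  [[0, 0, 0], 0],
])

```text
time: 8.9
eef_pos: [440.4, -24.6, 155.3]
tcp_rot: [180.0, -0.1, 158.9]
wrist_force: [0.5, -0.4, 0.2]
finger_gap: 88.2
gripper_force: 0.0
```

Run:
```python
from h import *
step((443.3,-24.5,74),158.9,4)
```

```text
t 9.1 pos [440.96 -23.91 155.76] sd [0.14 0.13 0.14] yaw 159.02 F [ 0.04 -0.04 -0.1 ] M [ 0.02  0.01 -0.02] gap 88.13
row [[np.float64(-2.4), np.float64(0.3), np.float64(81.8)], np.float64(0.1)]
```

apply_moves([
  [[-0.0024, 0.0003, 0.015], 0],
  [[0, 0, 0.02], 0],
  [[0, 0, 0.02], 0],
  [[0, 0, 0.017], 0],
  [[0, 0, 0.01], 0],
  [[0, 0, 0], 0],
  [[0, 0, 0], 0],
  [[0, 0, 0], 0],
])

```text
time: 9.77
eef_pos: [443.8, -25.3, 74.6]
tcp_rot: [180.0, 0.1, 159.0]
wrist_force: [-0.1, 0.1, 0.9]
finger_gap: 87.9
gripper_force: 0.0
```

apply_moves([
  [[0, 0, 0], 0],
  [[0, 0, 0], 0],
  [[0, 0, 0], 0],
  [[0, 0, 0], 0],
  [[0, 0, 0], 0],
  [[0, 0, 0], 0],
  [[0, 0, 0], 0],
  [[0, 0, 0], 0],
], fingers=0)

```text
time: 10.43
eef_pos: [443.4, -25.5, 74.2]
tcp_rot: [180.0, 0.0, 158.9]
wrist_force: [-1.3, 0.6, 5.5]
finger_gap: 60.0
gripper_force: 30.0
```

Run:
```python
from h import *
step((443.3,-24.5,74),158.9,3)
```

```text
t 10.5833 pos [443.38 -25.52  74.21] sd [0.01 0.   0.01] yaw 158.94 F [-1.12  0.96  5.85] M [ 0.14  0.15 -0.01] gap 60.13
row [[np.float64(0.4), np.float64(0.9), np.float64(0.2)], np.float64(0.0)]
```

apply_moves([
  [[0, 0, -0.01], 0],
  [[0, 0, -0.02], 0],
  [[0, 0, -0.03], 0],
  [[0, 0, -0.03], 0],
  [[0, 0, -0.02], 0],
  [[0, 0, 0], 0],
  [[0, 0, 0], 0],
])

```text
time: 11.17
eef_pos: [443.5, -25.6, 184.6]
tcp_rot: [180.0, 0.1, 158.9]
wrist_force: [-0.2, 0.3, -2.4]
finger_gap: 59.8
gripper_force: 30.0
```

Run:
```python
from h import *
step((570,326.1,184),158.9,3)
```

```text
t 11.3167 pos [442.2  -25.17 182.67] sd [0.28 0.09 0.46] yaw 158.94 F [-0.21  0.45 -2.12] M [0.02 0.03 0.01] gap 59.99
row [[np.float64(7.0), np.float64(373.7), np.float64(-1.3)], np.float64(0.0)]
```

apply_moves([
  [[0.0006, 0.02, 0], 0],
  [[0.0006, 0.034, 0], 0],
  [[0.0006, 0.034, 0], 0],
  [[0.0006, 0.034, 0], 0],
  [[0.0006, 0.034, 0], 0],
  [[0.0006, 0.034, 0], 0],
  [[0.0006, 0.034, 0], 0],
  [[0.0006, 0.034, 0], 0],
  [[0.0006, 0.034, 0], 0],
  [[0.0006, 0.034, 0], 0],
  [[0.0006, 0.03, 0], 0],
  [[0.0005, 0.018, 0], 0],
])

```text
time: 12.32
eef_pos: [570.3, 328.7, 181.0]
tcp_rot: [-179.9, -0.2, 159.0]
wrist_force: [-0.4, 0.1, -1.9]
finger_gap: 59.9
gripper_force: 30.0
```

apply_moves([
  [[0, 0, 0], 0],
  [[0, 0, 0], 0],
  [[0, 0, 0], 0],
])

```text
time: 12.57
eef_pos: [569.8, 325.3, 181.7]
tcp_rot: [-179.8, -0.2, 158.9]
wrist_force: [0.1, 0.1, -2.2]
finger_gap: 60.4
gripper_force: 30.0
```

Run:
```python
from h import *
step((570.2,326.2,170),158.9,3)
p,d,W=snap("scene"); np.savez("pics/s4.npz",p=p,d=d)
h=cv2.cvtColor(p,cv2.COLOR_RGB2HSV)
m=near(W,(570,326),45)&(h[...,0]>15)&(h[...,0]<30)&(h[...,1]>90)&(W[...,2]>90)
q=W[m]; print(len(q),q.min(0),q.max(0))
t=q[q[:,2]>np.percentile(q[:,2],95)-4]; print(rect(t))
side=q[(q[:,2]<np.percentile(q[:,2],95)-6)]
from scipy.optimize import least_squares
r=least_squares(lambda c:np.hypot(side[:,0]-c[0],side[:,1]-c[1])-30.5,[570,326],loss="soft_l1"); print("axis",r.x,len(side),np.abs(r.fun).mean())
cv2.imwrite("pics/c4.png",cv2.resize(p[95:185,180:300],(800,600),interpolation=cv2.INTER_CUBIC)[:,:,::-1])
```

```text
t 12.7167 pos [570.3  324.96 182.71] sd [0.21 0.04 0.39] yaw 158.88 F [ 0.56  0.46 -1.26] M [0.02 0.01 0.01] gap 60.46
row [[np.float64(0.5), np.float64(1.1), np.float64(12.7)], np.float64(-0.0)]
282 [537.63866899 297.25070772 107.37360249] [585.89410933 369.07775162 207.84613409]
((559.915283203125, 329.6839904785156), (76.74573516845703, 37.63381576538086), 67.41741943359375)
axis [571.02929394 325.13538596] 158 1.0788003500194017
```

View pics/c4.png

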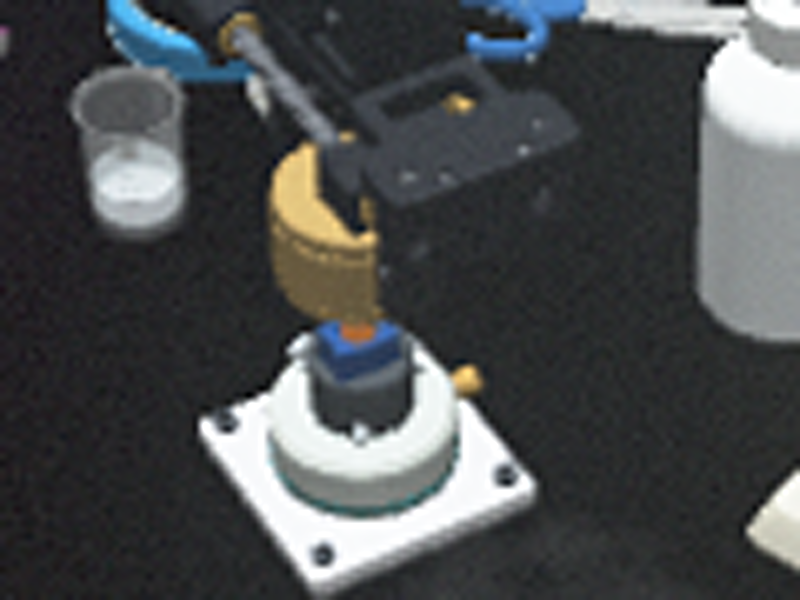

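The crop shows the collar at (325,240), held level above the filter (355,345) and axis-aligned within about 1 mm. I'll descend to just above the spigot, then feel.

apply_moves([
  [[0.0005, 0.0011, 0.01], 0],
  [[0, 0, 0.014], 0],
  [[0, 0, 0.01], 0],
  [[0, 0, 0.005], 0],
  [[0, 0, 0], 0],
  [[0, 0, 0], 0],
  [[0, 0, 0], 0],
])

```text
time: 13.35
eef_pos: [571.0, 327.5, 145.0]
tcp_rot: [180.0, 0.0, 158.9]
wrist_force: [-0.2, 0.2, -1.7]
finger_gap: 60.5
gripper_force: 30.0
```

Run:
```python
from h import *
step((570.2,326.2,136),158.9,3)
```

```text
t 13.5 pos [571.22 327.53 145.49] sd [0.03 0.01 0.08] yaw 158.94 F [-0.25  0.34 -1.66] M [ 0.   -0.02 -0.  ] gap 60.16
row [[np.float64(0.5), np.float64(-1.6), np.float64(9.5)], np.float64(0.0)]
```

apply_moves([
  [[0.0005, -0.0014, 0.001], 0],
  [[0, 0, 0.001], 0],
  [[0, 0, 0.001], 0],
  [[0, 0, 0.001], 0],
  [[0, 0, 0.001], 0],
  [[0, 0, 0.001], 0],
  [[0, 0, 0.001], 0],
  [[0, 0, 0.001], 0],
  [[0, 0, 0], 0],
  [[0, 0, 0], 0],
  [[0, 0, 0], 0],
])

```text
time: 14.42
eef_pos: [569.9, 326.2, 136.8]
tcp_rot: [180.0, 0.0, 158.9]
wrist_force: [0.4, 0.4, -1.1]
finger_gap: 60.3
gripper_force: 30.0
```

Run:
```python
from h import *
step((570.2,326.2,136),158.9,3)
```

```text
t 14.5667 pos [569.87 326.23 136.91] sd [0.01 0.01 0.01] yaw 158.94 F [-0.26 -0.04 -2.11] M [-0.   -0.01 -0.02] gap 60.24
row [[np.float64(-0.3), np.float64(0.1), np.float64(0.9)], np.float64(0.0)]
```

It is over the spigot without contact. Going down to the pins.

apply_moves([
  [[0, 0, 0.002], 0],
  [[0, 0, 0.002], 0],
  [[0, 0, 0.002], 0],
  [[0, 0, 0.002], 0],
  [[0, 0, 0.002], 0],
  [[0, 0, 0.002], 0],
  [[0, 0, 0.001], 0],
  [[0, 0, 0], 0],
  [[0, 0, 0], 0],
  [[0, 0, 0], 0],
])

```text
time: 15.4
eef_pos: [569.9, 326.2, 123.9]
tcp_rot: [180.0, 0.0, 158.9]
wrist_force: [1.0, 0.5, -2.2]
finger_gap: 60.3
gripper_force: 30.0
```

apply_moves([
  [[0, 0, 0.001], 0],
  [[0, 0, 0.001], 0],
  [[0, 0, 0.001], 0],
  [[0, 0, 0], 0],
  [[0, 0, 0], 0],
  [[0, 0, 0], 0],
])

```text
time: 15.9
eef_pos: [570.5, 326.5, 121.9]
tcp_rot: [179.9, 0.1, 158.9]
wrist_force: [-0.7, -1.6, 5.8]
finger_gap: 60.6
gripper_force: 30.0
```

Run:
```python
from h import *
avg(3)
```

```text
t 16.05 pos [570.49 326.47 121.95] sd [0.   0.01 0.01] yaw 158.94 F [-1.13  0.02  5.43] M [-0.06  0.18  0.01] gap 60.11
```

On the pins at TCP z = 121.95 (underside 48). I'll press slightly more and turn in small steps.

apply_moves([
  [[0, 0, 0.0008], 0],
  [[0, 0, 0], 2],
  [[0, 0, 0], 2],
  [[0, 0, 0], 2],
  [[0, 0, 0], 2],
  [[0, 0, 0], 0],
  [[0, 0, 0], 0],
])

```text
time: 16.63
eef_pos: [571.2, 326.6, 121.9]
tcp_rot: [179.8, 0.1, 150.9]
wrist_force: [-0.8, -0.4, 7.0]
finger_gap: 60.0
gripper_force: 30.0
```

apply_moves([
  [[0, 0, 0], 2],
  [[0, 0, 0], 2],
  [[0, 0, 0], 2],
  [[0, 0, 0], 2],
  [[0, 0, 0], 0],
  [[0, 0, 0], 0],
])

```text
time: 17.13
eef_pos: [571.2, 326.7, 121.9]
tcp_rot: [179.8, 0.1, 142.9]
wrist_force: [-0.8, 0.3, 8.6]
finger_gap: 60.5
gripper_force: 30.0
```

apply_moves([
  [[0, 0, 0], 2],
  [[0, 0, 0], 2],
  [[0, 0, 0], 2],
  [[0, 0, 0], 2],
  [[0, 0, 0], 0],
  [[0, 0, 0], 0],
])

```text
time: 17.63
eef_pos: [571.2, 326.6, 121.9]
tcp_rot: [179.8, 0.1, 134.9]
wrist_force: [-0.0, -0.1, 8.1]
finger_gap: 60.1
gripper_force: 30.0
```

apply_moves([
  [[0, 0, 0], 2],
  [[0, 0, 0], 2],
  [[0, 0, 0], 2],
  [[0, 0, 0], 2],
  [[0, 0, 0], 0],
  [[0, 0, 0], 0],
])

```text
time: 18.13
eef_pos: [571.2, 326.6, 121.9]
tcp_rot: [179.8, 0.1, 126.9]
wrist_force: [-0.4, 0.4, 7.7]
finger_gap: 60.0
gripper_force: 30.0
```

apply_moves([
  [[0, 0, 0], 2],
  [[0, 0, 0], 2],
  [[0, 0, 0], 2],
  [[0, 0, 0], 2],
  [[0, 0, 0], 0],
  [[0, 0, 0], 0],
])

```text
time: 18.63
eef_pos: [571.2, 326.6, 121.9]
tcp_rot: [179.8, 0.0, 118.9]
wrist_force: [0.0, -0.2, 6.7]
finger_gap: 60.3
gripper_force: 30.0
```

apply_moves([
  [[0, 0, 0], 2],
  [[0, 0, 0], 2],
  [[0, 0, 0], 2],
  [[0, 0, 0], 2],
  [[0, 0, 0], 0],
  [[0, 0, 0], 0],
])

```text
time: 19.13
eef_pos: [571.2, 326.6, 121.9]
tcp_rot: [179.8, 0.0, 110.9]
wrist_force: [-0.6, -0.1, 7.6]
finger_gap: 60.1
gripper_force: 30.0
```

Run:
```python
from h import *
avg(2)
```

```text
t 19.2333 pos [571.18 326.67 121.91] sd [0.01 0.   0.01] yaw 110.93 F [-0.24 -0.27  8.12] M [-0.05  0.14 -0.06] gap 60.02
```

apply_moves([
  [[0, 0, 0], 2],
  [[0, 0, 0], 2],
  [[0, 0, 0], 2],
  [[0, 0, 0], 2],
  [[0, 0, 0], 0],
  [[0, 0, 0], 0],
])

```text
time: 19.73
eef_pos: [571.2, 326.6, 121.9]
tcp_rot: [179.8, -0.0, 102.9]
wrist_force: [-0.3, 1.1, 7.9]
finger_gap: 60.2
gripper_force: 30.0
```

apply_moves([
  [[0, 0, 0], 2],
  [[0, 0, 0], 2],
  [[0, 0, 0], 2],
  [[0, 0, 0], 2],
  [[0, 0, 0], 0],
  [[0, 0, 0], 0],
])

```text
time: 20.23
eef_pos: [571.2, 326.6, 121.9]
tcp_rot: [179.8, -0.1, 94.9]
wrist_force: [-0.1, 0.4, 6.5]
finger_gap: 60.0
gripper_force: 30.0
```

apply_moves([
  [[0, 0, 0], 2],
  [[0, 0, 0], 2],
  [[0, 0, 0], 2],
  [[0, 0, 0], 2],
  [[0, 0, 0], 0],
  [[0, 0, 0], 0],
])

```text
time: 20.73
eef_pos: [571.2, 326.6, 121.9]
tcp_rot: [179.8, -0.1, 86.9]
wrist_force: [0.1, -0.8, 8.5]
finger_gap: 60.0
gripper_force: 30.0
```

apply_moves([
  [[0, 0, 0], 2],
  [[0, 0, 0], 2],
  [[0, 0, 0], 2],
  [[0, 0, 0], 2],
  [[0, 0, 0], 0],
  [[0, 0, 0], 0],
])

```text
time: 21.23
eef_pos: [571.2, 326.7, 121.9]
tcp_rot: [179.8, -0.1, 78.9]
wrist_force: [-0.9, 0.5, 7.5]
finger_gap: 60.3
gripper_force: 30.0
```

apply_moves([
  [[0, 0, 0], 2],
  [[0, 0, 0], 2],
  [[0, 0, 0], 2],
  [[0, 0, 0], 2],
  [[0, 0, 0], 0],
  [[0, 0, 0], 0],
])

```text
time: 21.73
eef_pos: [570.2, 326.3, 120.2]
tcp_rot: [180.0, -0.0, 71.0]
wrist_force: [1.4, 0.6, 1.2]
finger_gap: 60.1
gripper_force: 30.0
```

apply_moves([
  [[0, 0, 0], 2],
  [[0, 0, 0], 2],
  [[0, 0, 0], 2],
  [[0, 0, 0], 2],
  [[0, 0, 0], 0],
  [[0, 0, 0], 0],
])

```text
time: 22.23
eef_pos: [569.3, 326.1, 119.3]
tcp_rot: [-179.9, 0.1, 63.0]
wrist_force: [-0.5, -1.0, -2.3]
finger_gap: 60.2
gripper_force: 30.0
```

It dropped into the keyways (z below 120). It may be at the far edge of the play, so I'll check the moment and turn back about 3°.

apply_moves([
  [[0, 0, 0], -2],
  [[0, 0, 0], -1],
  [[0, 0, 0], 0],
  [[0, 0, 0], 0],
])

```text
time: 22.57
eef_pos: [569.7, 326.2, 119.8]
tcp_rot: [-180.0, 0.0, 65.9]
wrist_force: [0.2, -0.7, -2.4]
finger_gap: 60.1
gripper_force: 30.0
```

Run:
```python
from h import *
step((570.2,326.2,118.5),66,4)
```

```text
t 22.7667 pos [569.78 326.21 119.95] sd [0.03 0.02 0.03] yaw 65.93 F [-0.02  0.09 -2.27] M [-0.07  0.09 -0.01] gap 60.14
row [[np.float64(0.2), np.float64(0.4), np.float64(1.4)], np.float64(-0.1)]
```

apply_moves([
  [[0, 0.0003, 0.001], 0],
  [[0, 0, 0.001], 0],
  [[0, 0, 0.001], 0],
  [[0, 0, 0.001], 0],
  [[0, 0, 0], 0],
  [[0, 0, 0], 0],
  [[0, 0, 0], 0],
])

```text
time: 23.35
eef_pos: [570.6, 326.2, 117.0]
tcp_rot: [179.9, -0.0, 65.9]
wrist_force: [-1.9, -0.1, 4.6]
finger_gap: 60.1
gripper_force: 30.0
```

Run:
```python
from h import *
avg(3)
```

```text
t 23.5 pos [570.56 326.28 117.03] sd [0.01 0.01 0.01] yaw 65.94 F [-1.42 -0.84  5.01] M [-0.16  0.39  0.01] gap 60.11
```

The spring is engaged (about 7 N, 1 mm compressed). Pushing on to the shoulder.

apply_moves([
  [[0, 0, 0.001], 0],
  [[0, 0, 0.001], 0],
  [[0, 0, 0.001], 0],
  [[0, 0, 0.001], 0],
  [[0, 0, 0], 0],
  [[0, 0, 0], 0],
  [[0, 0, 0], 0],
])

```text
time: 24.08
eef_pos: [571.2, 326.6, 114.3]
tcp_rot: [179.9, -0.1, 65.9]
wrist_force: [-2.7, -0.7, 10.0]
finger_gap: 60.3
gripper_force: 30.0
```

Run:
```python
from h import *
avg(3)
```

```text
t 24.2333 pos [571.17 326.56 114.27] sd [0.02 0.01 0.02] yaw 65.95 F [-2.82 -0.47 10.52] M [-0.21  0.59 -0.05] gap 60.18
```

apply_moves([
  [[0, 0, 0.001], 0],
  [[0, 0, 0.001], 0],
  [[0, 0, 0], 0],
  [[0, 0, 0], 0],
  [[0, 0, 0], 0],
])

```text
time: 24.65
eef_pos: [571.7, 326.9, 114.1]
tcp_rot: [179.8, -0.2, 66.0]
wrist_force: [-6.0, -2.9, 20.9]
finger_gap: 60.5
gripper_force: 30.0
```

Run:
```python
from h import *
avg(3)
```

```text
t 24.8 pos [571.73 326.84 114.11] sd [0.01 0.01 0.01] yaw 65.95 F [-5.54 -1.84 20.31] M [-0.35  1.21 -0.03] gap 59.98
```

Stalled at z = 114.1 (underside 40) with 20 N: on the shoulder. I'll ease the side load, press slightly more, and verify with the camera.

apply_moves([
  [[-0.0005, -0.0006, 0.0006], 0],
  [[0, 0, 0], 0],
  [[0, 0, 0], 0],
  [[0, 0, 0], 0],
  [[0, 0, 0], 0],
  [[0, 0, 0], 0],
])

```text
time: 25.3
eef_pos: [571.6, 326.8, 114.1]
tcp_rot: [179.7, -0.3, 65.9]
wrist_force: [-4.3, -2.1, 21.3]
finger_gap: 60.5
gripper_force: 30.0
```

Run:
```python
from h import *
avg(4)
p,d,W=snap("scene")
h=cv2.cvtColor(p,cv2.COLOR_RGB2HSV)
m=near(W,(570,326),34)&(h[...,0]>15)&(h[...,0]<30)&(h[...,1]>90)
q=W[m]; print(len(q),"z",np.percentile(q[:,2],[1,50,90,97,99]).round(1))
cv2.imwrite("pics/c5.png",cv2.resize(p[110:185,190:290],(800,600),interpolation=cv2.INTER_CUBIC)[:,:,::-1])
```

```text
t 25.5 pos [571.63 326.81 114.09] sd [0.01 0.   0.01] yaw 65.94 F [-4.59 -2.04 21.34] M [-0.29  1.06 -0.03] gap 60.03
458 z [43.9 77.3 80.5 81.7 82.8]
```

View pics/c5.png

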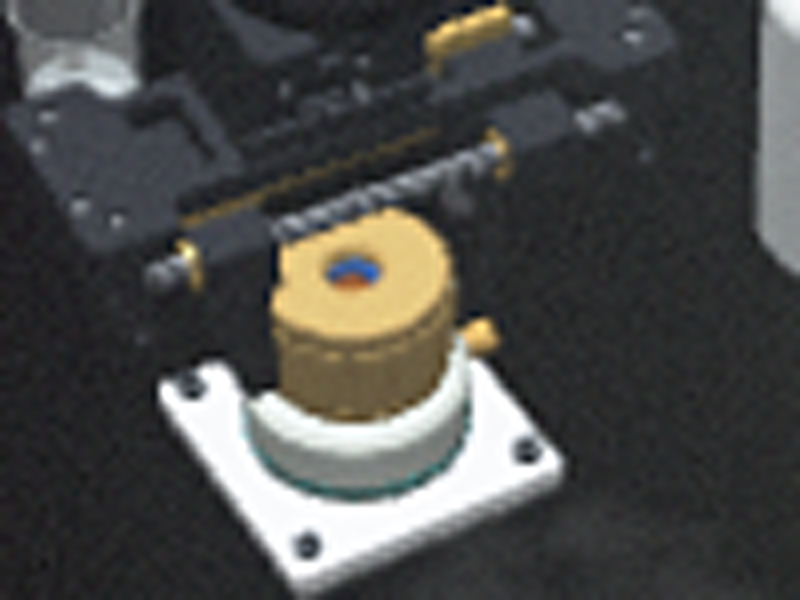

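The picture shows the collar at (365,310) sitting on the white shoulder with no gap, the filter visible through its hole at (352,270), and the gripper still holding. Handing in.

```bash
python3 -c "
from bench import bot
print(bot.sign_off())"
```

```text
the job is handed in; nothing more can be done
None
```

The blue filter is seated in the pocket. The collar is keyed over the pins, and the gripper is holding it pressed onto the shoulder with about 21 N at the wrist. I handed the job in at about 25.5 s; sign-off returned no verdict.

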